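Nest the washed sample cups and cap them

TASK

The three washed steel sample cups and their lid lie about the bench: put the set away as an upright nest in the white round stand. Work one at a time in this order: the large cup into the stand, the medium cup into the large one, the small cup into the medium one, then the lid on the small cup. Set each down gently rather than dropping it, let go of everything, and leave the bottle, the jar and the carton where they are.

Things in the scene. Friction and masses are not known exactly. Their poses are not given: they have to be found in the camera images.
- large_cup_mid (a point): The wide, low cup: plain stainless steel, round, straight walls, open top, 66 mm outside diameter, 50 mm high, wall 3 mm, floor 4 mm thick, about 140 g, loose. Point on its axis half-way up (25 mm above its underside, 25 mm below its rim); z is its axis, up.
- medium_cup_mid (a point): The middle cup: plain stainless steel, round, straight walls, open top, 48 mm outside diameter, 80 mm high, wall 3 mm, floor 4 mm thick, about 120 g, loose. Point on its axis half-way up (40 mm above its underside); z is its axis, up. Nested, it stands 34 mm out of the large cup.
- small_cup_mid (a point): The narrow, tall cup: plain stainless steel, round, straight walls, open top, 32 mm outside diameter, 108 mm high, wall 3 mm, floor 4 mm thick, about 90 g, loose. Point on its axis half-way up (54 mm above its underside); z is its axis, up. Nested, it stands 32 mm out of the medium cup.
- lid_mid (a point): The lid: a steel cap 47 mm across and 14 mm high, standing on the table on its open skirt, with an upright black plastic knob (20 mm diameter, 26 mm high) on its top; 40 mm high in all, about 50 g, loose. The skirt is 3 mm thick, 41 mm across inside and 10 mm deep, and goes loosely over the small cup's mouth until the plate (4 mm thick) rests on the rim. Point on its axis half-way up (20 mm above the skirt's lower edge, 20 mm below the knob's top); z is its axis, up.
- stand_floor (a point): The stand: a fixed shallow round white plastic dish, 96 mm outside diameter, 14 mm high, with a flat floor 86 mm across inside and 6 mm above the table. Point at the centre of that floor; z up. It does not move.
- bottle: Bystander: pale translucent plastic water bottle with a white cap, 66 mm diameter, 200 mm high. Origin at the centre of its underside, z up.
- jar: Bystander: amber glass reagent jar with a black cap and a blank paper label, 60 mm diameter, 75 mm high. Origin at the centre of its underside, z up.
- carton: Bystander: closed cardboard carton, 60 x 100 x 50 mm high. Origin at the centre of its underside, z up.

How it is judged:
By the outcome, as a careful person would: the job done as asked, in the order asked, and still so for the second after the job is handed in, with the robot touching nothing.
It also fails if it takes over 136 s, if anything falls off the work surface, if the arm or the gripper's body presses on something with over 40 N, if the wrist force passes 120 N, or if a joint passes its speed limit or range.

ROBOT

A 7-joint arm with a two-finger parallel gripper is mounted at the origin on the work surface. World frame = base frame: x ahead of the robot, y to its left, z up, the work surface at z = 0. Lengths are in mm, angles in rad, forces in N, time in s.
With the tool pointing down it reaches from about 400 to 750 mm from the base axis. Payload 19.5 kg.
Tool frame: the origin (TCP) lies on the mounting face of the last link; the fingertips stand 173 mm ahead of it and the grasp point (between the pads) lies 155 mm ahead of it; z points along the fingers, y is the direction in which the jaws open and shut (so a half turn about z gives the same grasp; the last joint's range is limited). The gripper opens to 85 mm and grips with 20 to 120 N. Pads are 22 mm wide; open, the fingers measure 114 mm over their backs; the gripper's body (76 mm by 85 mm) begins 54 mm behind the grasp point. The pads swing forward as they close: fully open they stand 13 mm farther back than shut.
Start: joints at [-1.187, 0.707, -0.028, 1.485, 0.022, 0.951, -0.075], TCP at [237.496, 523.652, 404.668] pointing down, gripper open.
Joint ranges: [-2.71, 2.71], [-0.32, 2.16], [-1.57, 1.52], [0, 2.45], [-1.46, 4.6], [0, 2.02], [-2.83, 2.83]. Speed limits (rad/s): [1.89, 1.89, 2.57, 2.57, 3.01, 3.01, 3.01].

INTERFACE

Orientations are given as a unit quaternion [x, y, z, w].
In Python, from workcell import * gives the robot as it stands.
- The arm moves only by the tool carry_out, never from a script. Its arguments are lists of equal length, an entry for each row: "gripper": the opening in per cent of the stroke, from 0 (shut) to 100 (fully open); "dp": the shift along the tool's x, y, z in mm, a list of three; "turn": the turn about the tool's z in degrees. In form: {"gripper": [gripper, ...], "dp": [[dx, dy, dz], ...], "turn": [turn, ...]}. A call has 1 to 12 rows; each row is the pose to reach, as a shift and turn from the pose measured when the call began, along the tool's axes at that moment; what a row does not reach only later rows make up. A row lasts 1/8 s, in which the tool goes at most 62.5 mm and 10.7 degrees, less where a joint would pass 70% of its speed; a pose out of reach is approached as far as the arm can. A call with a gripper value outside its range is refused whole. The fingers move at their own pace and stop on an object; the grip force is fixed at half the most. Time passes only in rows, so rows that repeat a pose let the fingers close. It gives the time, the measured TCP pose, the force and the opening at its end, in the units of the state.
- sense(): the state, without advancing time (a new reading comes with each control period).
- grab_frame(name): name is "scene" or "top" or "wrist"; returns the picture (384x512x3 uint8, blue, green, red); there is no depth.
- camera_params(name): a dict with "fx", "fy", "cx", "cy" (pixels), "D" ([k1, k2, p1, p2, k3] as OpenCV has them; the pictures are not rectified), "R" (3x3) and "t" (3): a world point X has camera coordinates R X + t. Camera axes: x right, y down, z forward; pixel columns grow to the right and rows downward; lengths in mm; the calibration is good to about 2 mm. A picture is of the moment at which its call begins: read the wrist's pose just before it. camera_params takes no time and is no camera call; for the wrist camera it gives the pose at the moment of the call.
- hand_in(): hands the job in, once; it reports no verdict.
Trained networks look in the newest picture that a camera, given by its name, has taken for a name from the list of things; names that differ only in an ending like _2 or _b are one class to them, and where a whole thing is asked for, a point or a joint stands for the part that bears it (a point fixed in the world has none). Each returns a list of dicts, best first, with "score" (0 to 1); they miss things now and then, are a little off and sometimes report something else, mostly with a low value. They report only what shows in the picture. A call takes as long as a camera call.
- spot_in(camera, thing): "at" ([row, column] in pixels, amid what is visible of it).
The state is a dict: "time": time; "joints": joint angles; "qvel": joint speeds; "effort": joint torques, N m; "eef_pos": TCP position; "tcp_rot": TCP orientation; "force": force on the tool from outside, world axes, zero at the start; "ft_torque": the same for the moment, N m; "opening": finger opening in mm.
Only numpy, scipy, OpenCV 4.12 (cv2) and the standard library are available. Lean on these libraries where they do the work, as an engineer would, in place of code of your own. Each camera call takes 0.05 s, during which the arm holds its last target.

## Working session

There is one attempt and no reset: what is moved stays moved. The work goes in short steps, Python scripts to look and compute and a tool call to move; the robot and the scene stay as the last step left them, time stands still between calls to the robot, and variables do not carry over. Pictures are saved under pics/ and viewed, and the job is handed in when it is done.

Besides the shell and the picture viewer there is one more tool, called after ">>>" by a JSON object that holds its "op" and its "data", one argument or row to a line. carry_out: Moves the arm, as the interface text tells. Its arguments: {"type":"object","properties":{"gripper":{"type":"array"},"dp":{"type":"array"},"turn":{"type":"array"}},"required":["gripper","dp","turn"]}

```bash
ls; mkdir -p pics; python3 - <<'E'
from workcell import *
import cv2
s=sense();print(s)
for n in ["scene","top","wrist"]:
    p=camera_params(n)
    print(n,{k:(v if not hasattr(v,'tolist') else v.tolist()) for k,v in p.items()})
    cv2.imwrite(f"pics/{n}0.png",grab_frame(n))
for n in ["scene","top","wrist"]:
    for t in ["large_cup_mid","medium_cup_mid","small_cup_mid","lid_mid","stand_floor","bottle","jar","carton"]:
        print(n,t,[(r['at'],round(r['score'],2)) for r in spot_in(n,t)][:3])
print(sense()['time'])
E
```

```text
pics
{'time': 0.0, 'joints': array([-1.18669547,  0.7070934 , -0.02762308,  1.48499185,  0.02199186,
        0.95088808, -0.07550365]), 'qvel': array([ 0.00024507, -0.00057835,  0.00230052,  0.00094808, -0.00052751,
        0.00098322, -0.0005549 ]), 'effort': array([-7.34689966e-04, -8.83220959e+01,  1.23464283e+00, -2.36156416e+01,
        1.68785686e-02,  6.66722248e-03, -9.83224254e-06]), 'eef_pos': array([237.4667537 , 523.5957103 , 404.23449791]), 'tcp_rot': array([ 2.11297543e-01,  9.77421638e-01, -5.29490432e-04, -1.02370075e-04]), 'force': array([ 0.47969602, -0.05356885, -0.76741729]), 'ft_torque': array([-0.01095113,  0.0591769 , -0.00916014]), 'opening': 85.20792692366399}
scene {'fx': 397.3263947340541, 'fy': 397.3263947340541, 'cx': 255.52419706016966, 'cy': 188.75757391840895, 'D': [0.04094715431182039, 0.0, 0.0, 0.0, 0.0], 'R': [[-0.8429493080929241, 0.5379132856212923, 0.00926073095205933], [0.34125684742771195, 0.547923195840287, -0.7637564635038223], [-0.4159089179969091, -0.6406476946124696, -0.6454380708622387]], 't': [520.7152287773685, -174.17466767068197, 1166
[... 1015 characters left out ...]
5.1], 0.32)]
scene lid_mid [([132.7, 258.2], 0.65)]
scene stand_floor [([180.9, 215.9], 0.79)]
scene bottle [([313.5, 332.4], 0.72)]
scene jar [([124.4, 173.0], 0.76)]
scene carton [([226.3, 185.2], 0.88)]
top large_cup_mid [([250.2, 245.8], 0.88), ([190.5, 216.5], 0.34)]
top medium_cup_mid [([261.7, 151.4], 0.77)]
top small_cup_mid [([190.7, 214.6], 0.45)]
top lid_mid [([258.0, 344.9], 0.83)]
top stand_floor [([185.4, 308.0], 0.75)]
top bottle [([161.9, 125.2], 0.89)]
top jar [([181.6, 388.2], 0.65)]
top carton [([138.5, 264.3], 0.84)]
wrist large_cup_mid []
wrist medium_cup_mid []
wrist small_cup_mid []
wrist lid_mid []
wrist stand_floor []
wrist bottle []
wrist jar []
wrist carton []
1.35
```

View pics/scene0.png

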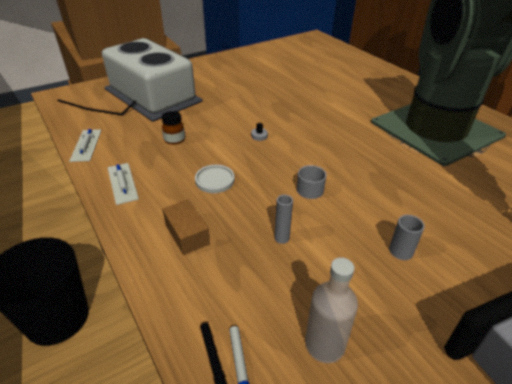

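View pics/top0.png

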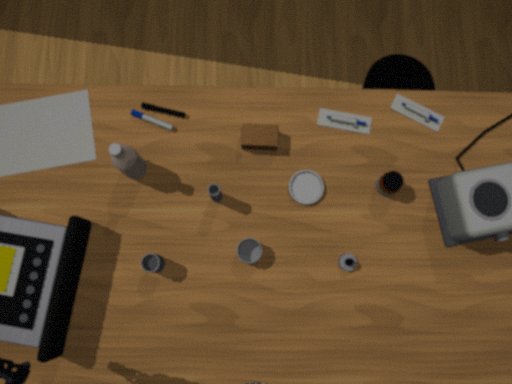

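View pics/wrist0.png

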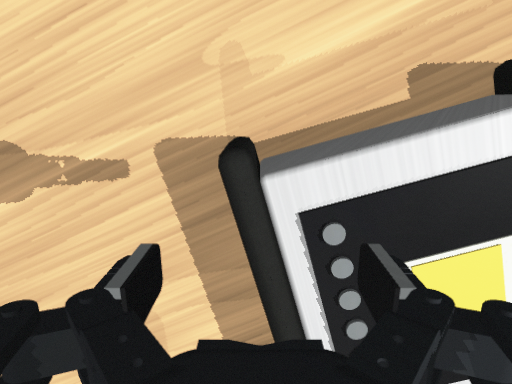

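Everything stands upright and the detections agree with the pictures: large cup at scene (182,310), medium (233,405), small (217,283), lid (133,258) and stand (181,216). Next I triangulate from both views.

```bash
cat > h.py <<'E'
from workcell import *
import numpy as np, cv2
from scipy.spatial.transform import Rotation as Ro
def cam(n):
    p=camera_params(n); K=np.array([[p['fx'],0,p['cx']],[0,p['fy'],p['cy']],[0,0,1]]);return K,np.array(p['D'],float),np.array(p['R']),np.array(p['t'])
def ray(c,rc):
    K,D,R,t=c
    u=cv2.undistortPoints(np.array([[[rc[1],rc[0]]]],float),K,D)[0,0]
    d=R.T@np.array([u[0],u[1],1]);return -R.T@t,d/np.linalg.norm(d)
def tri(rays):
    A=sum(np.eye(3)-np.outer(d,d) for o,d in rays);b=sum((np.eye(3)-np.outer(d,d))@o for o,d in rays)
    X=np.linalg.solve(A,b);e=[np.linalg.norm((np.eye(3)-np.outer(d,d))@(X-o)) for o,d in rays];return X,e
def onz(c,rc,z):
    o,d=ray(c,rc);return o+d*(z-o[2])/d[2]
def proj(c,X):
    K,D,R,t=c
    return cv2.projectPoints(np.atleast_2d(np.asarray(X,float)),cv2.Rodrigues(R)[0],t,K,D)[0][:,0]
def delta(target):
    s=sense();R=Ro.from_quat(s['tcp_rot']).as_matrix()
    return R.T@(np.array(target,float)-s['eef_pos']),s,R
E
python3 - <<'E'
from h import *
S=cam("scene");T=cam("top")
d=dict(large=([182.1,310.],[250.2,245.8]),medium=([232.8,404.8],[261.7,151.4]),small=([217.1,282.7],[190.7,214.6]),lid=([132.7,258.2],[258.,344.9]),stand=([180.9,215.9],[185.4,308.]),bottle=([313.5,332.4],[161.9,125.2]),jar=([124.4,173],[181.6,388.2]),carton=([226.3,185.2],[138.5,264.3]))
for k,(a,b) in d.items():
    X,e=tri([ray(S,a),ray(T,b)]);print(k,X.round(1),np.round(e,1),np.hypot(*X[:2]).round())
dd,s,R=delta([0,0,0]);print(R.round(3))
W=cam("wrist");print("wristcam pos",-W[2].T@W[3], R.T@(-W[2].T@W[3]-s['eef_pos']), (R.T@W[2][2]))
E
```

```text
large [481.2  29.2  27.5] [3.6 3.6] 482.0
medium [445.1 270.8  53. ] [2.5 2.5] 521.0
small [629.2 116.1  62.8] [0.7 0.7] 640.0
lid [ 462.3 -230.7   18.1] [0.4 0.4] 517.0
stand [ 656.  -132.5   -3. ] [5.9 5.9] 669.0
bottle [699.2 345.7  87. ] [3. 3.] 780.0
jar [ 664.2 -343.9   50.2] [0.4 0.4] 748.0
carton [787.6 -12.5  11.6] [1.4 1.4] 788.0
[[-0.911  0.413 -0.   ]
 [ 0.413  0.911 -0.   ]
 [ 0.    -0.    -1.   ]]
wristcam pos [175.77871104 551.01283779 374.06763993] [67.50539346 -0.58623822 30.58849068] [-2.69588548e-01 -7.45596900e-04  9.62975316e-01]
```

>>> {"op": "carry_out", "data": {
  "gripper": [100, 100, 100, 100, 100, 100, 100, 100, 100, 100, 100, 100],
  "dp": [
    [-427, -350, 10],
    [-427, -350, 10],
    [-427, -350, 10],
    [-427, -350, 10],
    [-427, -350, 10],
    [-427, -350, 10],
    [-427, -350, 10],
    [-427, -350, 10],
    [-427, -350, 10],
    [-427, -350, 10],
    [-427, -350, 10],
    [-427, -350, 10]
  ],
  "turn": [0, 0, 0, 0, 0, 0, 0, 0, 0, 0, 0, 0]
}}

```text
time: 2.85
eef_pos: [481.6, 29.5, 394.8]
tcp_rot: [0.21, 0.978, 0.0, -0.0]
force: [-0.0, 1.4, -0.4]
opening: 85.3
```

```bash
python3 - <<'E'
from h import *
s=sense();print(s['time'],s['eef_pos'],s['tcp_rot'],s['qvel'].round(3),s['joints'].round(2))
c=cam("wrist")
cv2.imwrite("pics/w1.png",grab_frame("wrist"))
T=[479,29,31]
print(proj(c,[[481,29,25],[481,29,50],[481,29,0]]))
for t in ["large_cup_mid","stand_floor","small_cup_mid"]:print(t,[(r['at'],r['score']) for r in spot_in("wrist",t)])
E
```

```text
2.85 [481.5560523   29.52121982 394.8142111 ] [ 2.10492817e-01  9.77595400e-01  9.13582115e-05 -1.21413388e-05] [-0.002 -0.001  0.004 -0.003  0.    -0.     0.003] [-0.05  0.59 -0.13  1.82  0.11  0.74  0.91]
[[259.64309654 166.16668016]
 [259.63823648 171.19399167]
 [259.64732186 161.79606978]]
large_cup_mid [([172.5, 250.9], 0.88)]
stand_floor [([324.2, 196.3], 0.82)]
small_cup_mid [([245.3, 383.4], 0.86)]
```

View pics/w1.png

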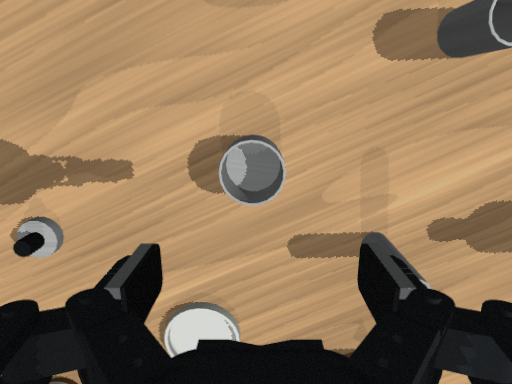

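The wrist view shows the large cup centred at about (171,252), the lid at (240,38), the stand at (340,200) partly behind the gripper, and the medium cup at (20,490). I'll fit silhouettes using saturation.

```bash
cat >> h.py <<'E'
from scipy.optimize import least_squares
def seg(img,rc,smax=60,roi=90):
    hsv=cv2.cvtColor(img,cv2.COLOR_BGR2HSV); m=(hsv[...,1]<smax).astype(np.uint8)
    m=cv2.morphologyEx(m,cv2.MORPH_OPEN,np.ones((3,3),np.uint8))
    n,l=cv2.connectedComponents(m)
    r,c=int(rc[0]),int(rc[1]); w=l[max(0,r-6):r+7,max(0,c-6):c+7]; w=w[w>0]
    if len(w)==0:return None
    k=np.bincount(w.ravel()).argmax(); mm=(l==k).astype(np.uint8)
    cs,_=cv2.findContours(mm,cv2.RETR_EXTERNAL,cv2.CHAIN_APPROX_NONE); return cv2.convexHull(max(cs,key=cv2.contourArea))[:,0].astype(float)
A=np.linspace(0,2*np.pi,60,endpoint=False)
def circ(x,y,z,r): return np.c_[x+r*np.cos(A),y+r*np.sin(A),np.full(60,z)]
def fitcyl(views,x0,r,h,z0=0,fitz=False):
    """views: (cam,hullpts)"""
    def f(p):
        out=[]
        z=p[2] if fitz else z0
        for c,hp in views:
            q=np.r_[proj(c,circ(p[0],p[1],z,r)),proj(c,circ(p[0],p[1],z+h,r))]
            hh=cv2.convexHull(q.astype(np.float32))
            out+=[cv2.pointPolygonTest(hh,(float(a),float(b)),True) for a,b in hp]
        return np.array(out)
    s=least_squares(f,list(x0)+([z0] if fitz else []),loss='soft_l1',diff_step=1e-3)
    return s.x,np.sqrt(np.mean(f(s.x)**2))
def dense(h):
    c=cv2.convexHull(h.astype(np.float32))[:,0];out=[]
    for i in range(len(c)):
        a,b=c[i],c[(i+1)%len(c)];n=max(1,int(np.linalg.norm(b-a)/2))
        out+=[a+(b-a)*k/n for k in range(n)]
    return np.array(out)
E
python3 - <<'E'
from h import *
w=cv2.imread("pics/w1.png");t=cv2.imread("pics/top0.png");s=cv2.imread("pics/scene0.png")
W=cam("wrist");T=cam("top");S=cam("scene")
hsv=cv2.cvtColor(w,cv2.COLOR_BGR2HSV);print(hsv[171,252],hsv[171,200],hsv[100,250],hsv[140,250])
V={}
for n,im,c,rc in(("w",w,W,(171,252)),("t",t,T,(250,246)),("s",s,S,(182,310))):
    for sm in (60,80):
        h=seg(im,rc,sm)
        if h is None: print(n,None);continue
        print(n,sm,h.min(0),h.max(0)); h=dense(h)
        print(fitcyl([(c,h)],[481,29],33,50)); V[n]=(c,h)
print(fitcyl(list(V.values()),[481,29],33,50,0,True))
E
```

```text
[ 90   3 101] [ 16 106 118] [ 16 108 189] [ 90   3 161]
w 60 [218. 135.] [285. 205.]
(array([479.95230551,  20.49789955]), np.float64(0.6016172098661512))
w 80 [218. 135.] [285. 205.]
(array([479.97910406,  20.48339229]), np.float64(0.4718260233969762))
t 60 [237. 238.] [261. 263.]
(array([477.20848804,  22.99788991]), np.float64(0.521639317000672))
t 80 [237. 238.] [262. 263.]
(array([477.41355712,  22.72776238]), np.float64(0.33333575588807735))
s 60 [298. 166.] [325. 197.]
(array([477.12042061,  21.68198742]), np.float64(1.3047974371906794))
s 80 [297. 166.] [325. 198.]
(array([478.24115529,  22.83986376]), np.float64(0.8852182155904117))
(array([479.69093405,  20.74085392,   0.        ]), np.float64(0.824095358512915))
```

```bash
sed -i 's/\[z0\] if fitz/[z0+5.0] if fitz/; s/diff_step=1e-3/x_scale=10,diff_step=1e-2 if fitz else 1e-3/' h.py
python3 - <<'E'
from h import *
w=cv2.imread("pics/w1.png");t=cv2.imread("pics/top0.png");s=cv2.imread("pics/scene0.png")
W=cam("wrist");T=cam("top");S=cam("scene")
O=dict(large=(33,50,(182,310),(250,246),(171,252),(480,21)),medium=(24,80,(233,405),(262,151),None,(445,270)),small=(16,108,(217,283),(191,215),None,(629,116)),
 lidcap=(23.5,14,(135,258),(262,348),(240,45),(462,-231)),stand=(48,14,(181,216),(185,308),None,(656,-132)))
for k,(r,h,a,b,c,x0) in O.items():
    vs=[]
    for n,im,cm,rc in(("s",s,S,a),("t",t,T,b),("w",w,W,c)):
        if rc is None: continue
        hp=seg(im,rc,80)
        if hp is None: print(k,n,None);continue
        hp=dense(hp);print(k,n,*[v.round(1) for v in fitcyl([(cm,hp)],x0,r,h)],hp.min(0),hp.max(0)); vs.append((cm,hp))
    print(k,"all z free",*[v.round(1) for v in fitcyl(vs,x0,r,h,0,True)])
E
```

```text
large s [478.2  22.8] 0.9 [297. 166.] [325. 198.]
large t [477.4  22.7] 0.3 [237. 238.] [262. 263.]
large w [480.   20.5] 0.5 [218. 135.] [285. 205.]
large all z free [479.9  20.6  -1.3] 0.8
medium s [441.5 270.7] 0.9 [390. 215.] [423. 259.]
medium t [441.6 271.7] 0.8 [141. 253.] [164. 271.]
medium all z free [441.6 270.9  -0.9] 0.9
small s [625.9 114.3] 0.8 [275. 195.] [292. 242.]
small t [625.7 114.9] 0.8 [208. 184.] [221. 201.]
small all z free [626.3 114.8  -1.1] 0.8
lidcap s [ 453.8 -240.6] 1.1 [251. 129.] [266. 139.]
lidcap t [ 452.9 -239.7] 0.4 [339. 253.] [356. 271.]
lidcap w [ 454.7 -244.1] 1.6 [ 14. 217.] [ 63. 257.]
lidcap all z free [ 454.2 -240.9    3.6] 1.4
stand s [ 655.1 -129.3] 0.7 [195. 165.] [233. 192.]
stand t [ 654.9 -129.3] 0.2 [288. 169.] [324. 204.]
stand all z free [ 6.550e+02 -1.295e+02 -6.000e-01] 0.5
```

>>> {"op": "carry_out", "data": {
  "gripper": [100, 100, 100, 100, 100, 100, 100, 100, 100, 100],
  "dp": [
    [-1, -8.4, 0],
    [-1, -8.4, 40],
    [-1, -8.4, 80],
    [-1, -8.4, 120],
    [-1, -8.4, 150],
    [-1, -8.4, 170],
    [-1, -8.4, 185],
    [-1, -8.4, 200],
    [-1, -8.4, 208],
    [-1, -8.4, 208]
  ],
  "turn": [0, 0, 0, 0, 0, 0, 0, 0, 0, 0]
}}

```text
time: 4.3
eef_pos: [479.1, 21.0, 186.6]
tcp_rot: [0.211, 0.978, -0.0, -0.0]
force: [-0.5, 0.2, -0.9]
opening: 85.6
```

```bash
python3 - <<'E'
from h import *
s=sense();print(s['time'],s['eef_pos'],s['force'])
cv2.imwrite("pics/w2.png",grab_frame("wrist"))
E
```

```text
4.3 [479.11419332  20.95937867 186.56691248] [-0.49464519  0.15634488 -0.91983393]
```

View pics/w2.png

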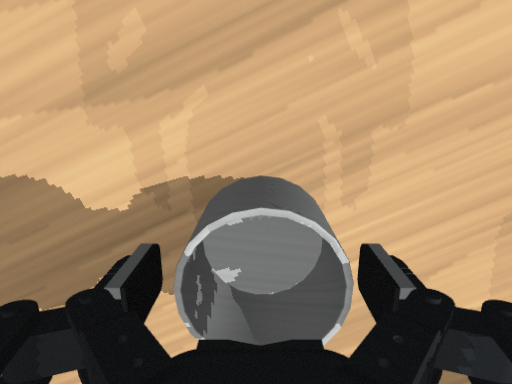

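The cup is centred between the fingers: rim columns 177–352, finger tips at 160 and 362. Closing now.

>>> {"op": "carry_out", "data": {
  "gripper": [60, 60, 60, 50, 50, 50, 50, 50],
  "dp": [
    [0, 0, 0],
    [0, 0, 0],
    [0, 0, 0],
    [0, 0, 0],
    [0, 0, 0],
    [0, 0, 0],
    [0, 0, 0],
    [0, 0, 0]
  ],
  "turn": [0, 0, 0, 0, 0, 0, 0, 0]
}}

```text
time: 5.35
eef_pos: [479.3, 21.0, 188.0]
tcp_rot: [0.211, 0.978, 0.0, 0.001]
force: [-2.6, -0.2, 19.0]
opening: 65.3
```

```bash
python3 - <<'E'
from h import *
s=sense();print(s['time'],s['eef_pos'],s['force'],s['opening'])
W=cam("wrist");im=grab_frame("wrist");cv2.imwrite("pics/w3.png",im)
# lower hull of rim: use only the top rim ellipse approx from visible
p=s['eef_pos']
for dx in(-4,-2,0,2,4):
    pass
q=proj(W,circ(p[0],p[1],50,33)); q0=proj(W,circ(p[0],p[1],50,30))
for a in q: cv2.circle(im,(int(a[0]),int(a[1])),1,(0,0,255),-1)
for a in q0: cv2.circle(im,(int(a[0]),int(a[1])),1,(0,255,0),-1)
cv2.imwrite("pics/w3o.png",im)
E
```

```text
5.35 [479.27224579  20.99783532 187.9861285 ] [-2.60544485 -0.15623631 18.95608145] 65.31789536482076
```

View pics/w3o.png

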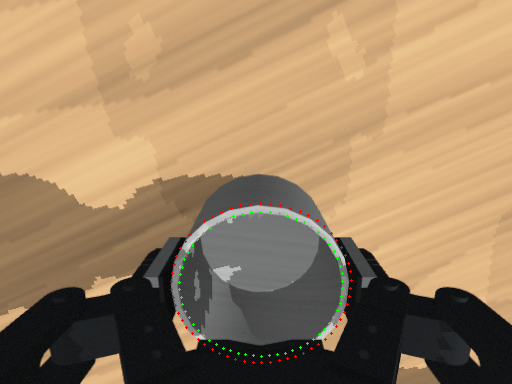

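Firm grip with 65.3 mm opening, and the projected rim overlays well. Lift and carry above the stand.

>>> {"op": "carry_out", "data": {
  "gripper": [50, 50, 50, 50, 50, 50, 50, 50, 50, 50, 50, 50],
  "dp": [
    [0, 0, -10],
    [0, 0, -30],
    [0, 0, -60],
    [-20, -6, -90],
    [-60, -18, -90],
    [-100, -30, -90],
    [-140, -41, -90],
    [-180, -53, -90],
    [-210, -61, -90],
    [-223, -65, -90],
    [-223, -65, -90],
    [-223, -65, -90]
  ],
  "turn": [0, 0, 0, 0, 0, 0, 0, 0, 0, 0, 0, 0]
}}

```text
time: 6.9
eef_pos: [655.2, -129.5, 278.5]
tcp_rot: [0.21, 0.978, 0.0, 0.001]
force: [-0.1, -0.3, -2.1]
opening: 65.3
```

```bash
python3 - <<'E'
from h import *
s=sense();print(s['time'],s['eef_pos'],s['force'],s['opening'])
for n in("wrist","scene","top"):
    im=grab_frame(n);cv2.imwrite(f"pics/{n}4.png",im)
E
```

```text
6.9 [ 655.18318593 -129.4922572   278.53153514] [-0.06444026 -0.27064098 -2.07799009] 65.30747319256523
```

View pics/wrist4.png

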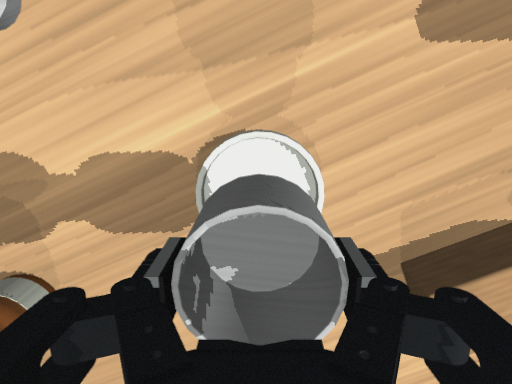

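View pics/scene4.png

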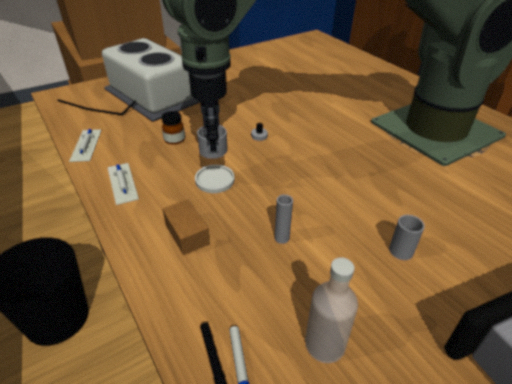

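The cup hangs level above the dish; the dish spans columns 196–323 and the cup is centred at column 260. A quick check of the dish in wrist coordinates.

```bash
python3 - <<'E'
from h import *
W=cam("wrist")
for x,y in((655,-129.3),(657,-130.5)):
    q=np.r_[proj(W,circ(x,y,0,48)),proj(W,circ(x,y,14,48))];print(q[:,0].min(),q[:,0].max(),q[:,1].min())
E
```

```text
195.34285480557497 325.8416286758236 125.53615656318068
195.14363338805757 325.30810309742645 128.719418413823
```

>>> {"op": "carry_out", "data": {
  "gripper": [50, 50, 50, 50, 50, 50, 50, 50],
  "dp": [
    [-1, 0, 25],
    [-1, 0, 50],
    [-1, 0, 65],
    [-1, 0, 73],
    [-1, 0, 78],
    [-1, 0, 80],
    [-1, 0, 82],
    [-1, 0, 82]
  ],
  "turn": [0, 0, 0, 0, 0, 0, 0, 0]
}}

```text
time: 8.05
eef_pos: [656.4, -130.0, 196.7]
tcp_rot: [0.21, 0.978, 0.0, 0.001]
force: [0.2, 0.1, -1.0]
opening: 65.0
```

>>> {"op": "carry_out", "data": {
  "gripper": [50, 50, 50, 50],
  "dp": [
    [0, 0, 1],
    [0, 0, 2],
    [0, 0, 2.5],
    [0, 0, 2.5]
  ],
  "turn": [0, 0, 0, 0]
}}

```text
time: 8.55
eef_pos: [656.4, -130.0, 194.2]
tcp_rot: [0.21, 0.978, 0.0, 0.001]
force: [-0.1, 0.1, -1.4]
opening: 65.3
```

>>> {"op": "carry_out", "data": {
  "gripper": [50, 50, 50, 50, 50, 50],
  "dp": [
    [0, 0, 0.5],
    [0, 0, 1],
    [0, 0, 1.5],
    [0, 0, 2],
    [0, 0, 2.5],
    [0, 0, 2.5]
  ],
  "turn": [0, 0, 0, 0, 0, 0]
}}

```text
time: 9.3
eef_pos: [656.5, -130.0, 194.0]
tcp_rot: [0.21, 0.978, 0.0, 0.001]
force: [-15.2, 2.4, 36.8]
opening: 65.1
```

Contact at TCP z 194, as expected (188 + 6). Relieve the press and release.

>>> {"op": "carry_out", "data": {
  "gripper": [50, 50, 65, 100, 100, 100, 100, 100],
  "dp": [
    [0, 0, 0],
    [0, 0, 0],
    [0, 0, 0],
    [0, 0, 0],
    [0, 0, 0],
    [0, 0, 0],
    [0, 0, 0],
    [0, 0, 0]
  ],
  "turn": [0, 0, 0, 0, 0, 0, 0, 0]
}}

```text
time: 10.3
eef_pos: [656.5, -130.0, 194.0]
tcp_rot: [0.21, 0.978, 0.0, 0.001]
force: [-0.1, -0.1, 0.0]
opening: 85.3
```

```bash
python3 - <<'E'
from h import *
s=sense();print(s['time'],s['eef_pos'],s['force'],s['opening'])
im=grab_frame("wrist");cv2.imwrite(f"pics/w5.png",im)
E
```

```text
10.3 [ 656.45526974 -129.9976736   194.00875088] [-0.14412025 -0.05328019  0.03993134] 85.26075590114914
```

View pics/w5.png

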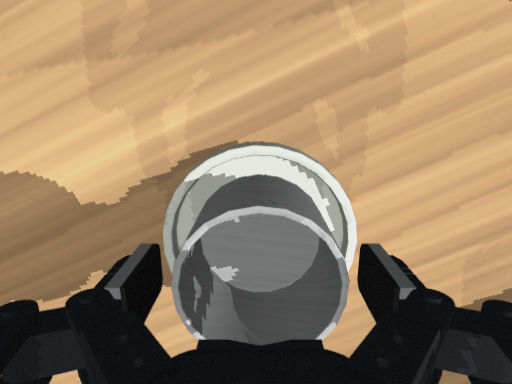

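The large cup stands in the dish (rim columns 173–348, dish 164–356). I'll go up and measure it.

>>> {"op": "carry_out", "data": {
  "gripper": [100, 100, 100, 100, 100, 100, 100, 100],
  "dp": [
    [0, 0, -15],
    [0, 0, -40],
    [0, 0, -80],
    [0, 0, -120],
    [0, 0, -160],
    [0, 0, -190],
    [0, 0, -200],
    [0, 0, -200]
  ],
  "turn": [0, 0, 0, 0, 0, 0, 0, 0]
}}

```text
time: 11.35
eef_pos: [655.9, -129.9, 394.4]
tcp_rot: [0.21, 0.978, 0.0, 0.001]
force: [0.9, -0.2, -1.2]
opening: 85.2
```

```bash
python3 - <<'E'
from h import *
s=sense();print(s['time'],s['eef_pos'],s['opening'])
W=cam("wrist");im=grab_frame("wrist");cv2.imwrite("pics/w6.png",im)
print(proj(W,[[656.5,-130,56]]))
for n in("scene","top"):cv2.imwrite(f"pics/{n}6.png",grab_frame(n))
E
```

```text
11.35 [ 655.93356293 -129.89269901  394.41194946] 85.22016585548788
[[260.35265775 172.5477905 ]]
```

View pics/w6.png

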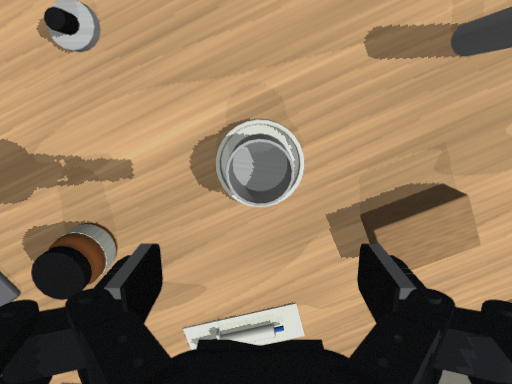

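View pics/scene6.png

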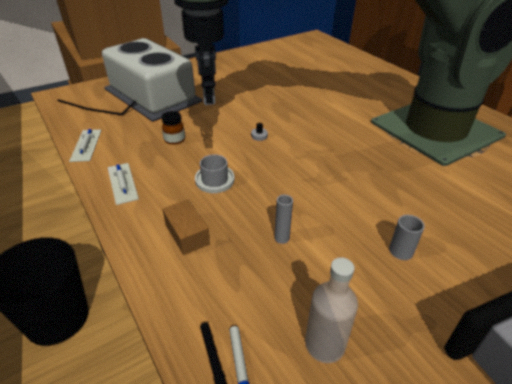

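The cup's rim centre at (172,261) matches the TCP-based projection (172.5,260.4). On to the medium cup.

>>> {"op": "carry_out", "data": {
  "gripper": [100, 100, 100, 100, 100, 100, 100, 100, 100, 100, 100],
  "dp": [
    [40, 30, 0],
    [90, 69, 0],
    [140, 107, 0],
    [190, 146, 0],
    [240, 184, 0],
    [290, 223, 0],
    [330, 254, 0],
    [358, 276, 0],
    [358, 276, 0],
    [358, 276, 0],
    [358, 276, 0]
  ],
  "turn": [0, 0, 0, 0, 0, 0, 0, 0, 0, 0, 0]
}}

```text
time: 12.88
eef_pos: [443.7, 268.0, 392.6]
tcp_rot: [0.211, 0.977, -0.0, 0.0]
force: [0.3, -0.2, 0.4]
opening: 85.4
```

```bash
python3 - <<'E'
from h import *
s=sense();print(s['time'],s['eef_pos'],s['opening'])
W=cam("wrist");im=grab_frame("wrist");cv2.imwrite("pics/w7.png",im)
r=spot_in("wrist","medium_cup_mid");print(r)
print(proj(W,[[443,269,40]]))
h=dense(seg(im,r[0]['at'],80));print(h.min(0),h.max(0))
print(fitcyl([(W,h)],[443,269],24,80),fitcyl([(W,h)],[443,269],24,80,0,True))
E
```

```text
12.875 [443.68496793 268.02463549 392.62100075] 85.38492866627846
[{'at': [171.3, 259.5], 'score': 0.65}]
[[261.19591195 168.57325671]]
[235. 141.] [288. 204.]
(array([443.37715196, 268.96845865]), np.float64(0.5056254226631083)) (array([444.40941607, 268.54582732,  -4.5862988 ]), np.float64(0.2751339856386304))
```

View pics/w7.png

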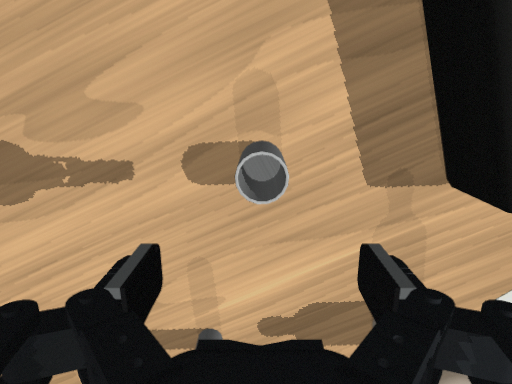

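>>> {"op": "carry_out", "data": {
  "gripper": [100, 100, 100, 100, 100, 100, 100, 100, 100],
  "dp": [
    [0.7, 0.8, 10],
    [0.7, 0.8, 40],
    [0.7, 0.8, 75],
    [0.7, 0.8, 105],
    [0.7, 0.8, 130],
    [0.7, 0.8, 150],
    [0.7, 0.8, 162],
    [0.7, 0.8, 168.5],
    [0.7, 0.8, 168.5]
  ],
  "turn": [0, 0, 0, 0, 0, 0, 0, 0, 0]
}}

```text
time: 14.1
eef_pos: [443.3, 269.2, 224.2]
tcp_rot: [0.211, 0.977, -0.0, 0.0]
force: [-0.0, 0.4, -0.0]
opening: 85.2
```

>>> {"op": "carry_out", "data": {
  "gripper": [70, 60, 50, 40, 35, 35, 35, 35, 35, 35],
  "dp": [
    [0, 0, 0],
    [0, 0, 0],
    [0, 0, 0],
    [0, 0, 0],
    [0, 0, 0],
    [0, 0, 0],
    [0, 0, 0],
    [0, 0, 0],
    [0, 0, 0],
    [0, 0, 0]
  ],
  "turn": [0, 0, 0, 0, 0, 0, 0, 0, 0, 0]
}}

```text
time: 15.35
eef_pos: [443.5, 269.3, 224.9]
tcp_rot: [0.211, 0.977, 0.0, 0.001]
force: [-1.3, -1.5, 11.2]
opening: 46.6
```

```bash
python3 - <<'E'
from h import *
s=sense();print(s['time'],s['eef_pos'],s['force'],s['opening'])
W=cam("wrist");im=grab_frame("wrist")
p=s['eef_pos']
for r,c in((24,(0,0,255)),(21,(0,255,0))):
    for a in proj(W,circ(p[0],p[1],80,r)): cv2.circle(im,(int(a[0]),int(a[1])),1,c,-1)
cv2.imwrite("pics/w8.png",im)
E
```

```text
15.35 [443.45758686 269.29898344 224.93974393] [-1.3193819  -1.53359715 11.17139003] 46.61071072655343
```

View pics/w8.png

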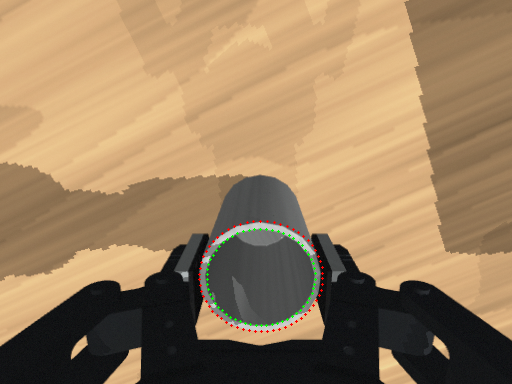

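Rim overlay matches and opening is 46.6 mm. Carry to above the large cup.

>>> {"op": "carry_out", "data": {
  "gripper": [35, 35, 35, 35, 35, 35, 35, 35, 35, 35, 35, 35],
  "dp": [
    [0, 0, -15],
    [0, 0, -55],
    [-20, -15, -95],
    [-60, -46, -120],
    [-105, -81, -120],
    [-150, -116, -120],
    [-195, -150, -120],
    [-240, -185, -120],
    [-285, -220, -120],
    [-330, -254, -120],
    [-358, -276, -120],
    [-358, -276, -120]
  ],
  "turn": [0, 0, 0, 0, 0, 0, 0, 0, 0, 0, 0, 0]
}}

```text
time: 16.9
eef_pos: [655.6, -132.6, 345.5]
tcp_rot: [0.213, 0.977, -0.0, 0.001]
force: [-0.1, 0.4, -1.2]
opening: 46.4
```

>>> {"op": "carry_out", "data": {
  "gripper": [35, 35, 35],
  "dp": [
    [0, 0, 0],
    [0, 0, 0],
    [0, 0, 0]
  ],
  "turn": [0, 0, 0]
}}

```text
time: 17.27
eef_pos: [655.5, -131.9, 345.8]
tcp_rot: [0.212, 0.977, -0.0, 0.001]
force: [-0.0, 0.5, -0.7]
opening: 46.5
```

```bash
python3 - <<'E'
from h import *
d,s,R=delta([656.4,-130,335]);print(s['time'],s['eef_pos'],s['force'],s['opening'],d.round(1))
W=cam("wrist");im=grab_frame("wrist");p=s['eef_pos']
b=p[2]-224.5
for X,r,c in(((656.4,-130,56),33,(0,0,255)),((656.4,-130,56),30,(0,255,0)),((p[0],p[1],b+80),24,(255,0,0)),((p[0],p[1],b),24,(255,0,255))):
    for a in proj(W,circ(*X,r)): cv2.circle(im,(int(a[0]),int(a[1])),1,c,-1)
cv2.imwrite("pics/w9.png",im)
cv2.imwrite("pics/s9.png",cv2.resize(grab_frame("scene")[100:230,140:300],None,fx=4,fy=4))
E
```

```text
17.275 [ 655.48276315 -131.94933548  345.81794751] [-0.02592606  0.48817608 -0.74864776] 46.48658339664489 [-0.   2.2 10.8]
```

View pics/w9.png

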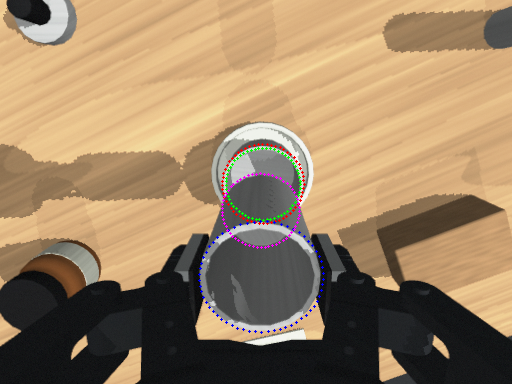

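View pics/s9.png

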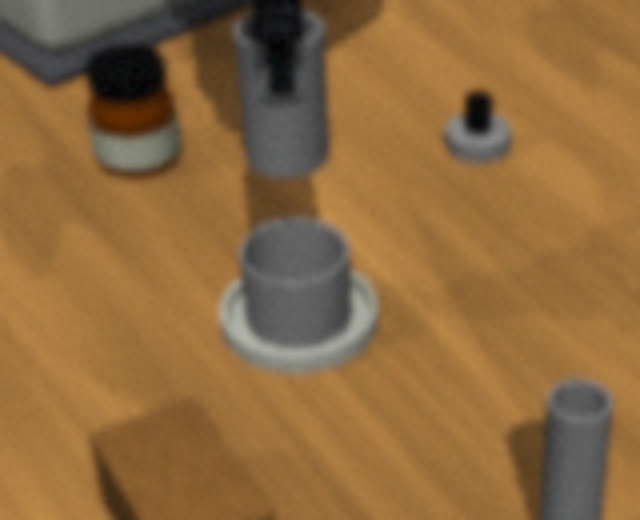

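The model overlays fit. Align (y +2.2) and descend to just above the floor, then finely.

>>> {"op": "carry_out", "data": {
  "gripper": [35, 35, 35, 35, 35, 35, 35, 35, 35, 35, 35],
  "dp": [
    [0, 2.2, 0],
    [0, 2.2, 15],
    [0, 2.2, 30],
    [0, 2.2, 45],
    [0, 2.2, 58],
    [0, 2.2, 70],
    [0, 2.2, 82],
    [0, 2.2, 92],
    [0, 2.2, 100],
    [0, 2.2, 106],
    [0, 2.2, 106]
  ],
  "turn": [0, 0, 0, 0, 0, 0, 0, 0, 0, 0, 0]
}}

```text
time: 18.75
eef_pos: [656.6, -130.2, 239.3]
tcp_rot: [0.212, 0.977, -0.0, 0.001]
force: [-0.2, 0.4, -1.0]
opening: 46.9
```

>>> {"op": "carry_out", "data": {
  "gripper": [35, 35, 35, 35],
  "dp": [
    [0, 0, 1],
    [0, 0, 2],
    [0, 0, 3],
    [0, 0, 3]
  ],
  "turn": [0, 0, 0, 0]
}}

```text
time: 19.25
eef_pos: [656.6, -130.2, 236.3]
tcp_rot: [0.212, 0.977, -0.0, 0.001]
force: [0.9, -0.1, -1.4]
opening: 46.2
```

>>> {"op": "carry_out", "data": {
  "gripper": [35, 35, 35, 35, 35],
  "dp": [
    [0, 0, 0.5],
    [0, 0, 1],
    [0, 0, 1.5],
    [0, 0, 2],
    [0, 0, 2]
  ],
  "turn": [0, 0, 0, 0, 0]
}}

```text
time: 19.88
eef_pos: [656.7, -130.3, 235.1]
tcp_rot: [0.212, 0.977, -0.0, 0.001]
force: [-2.9, -0.1, 9.6]
opening: 46.4
```

Contact at the expected height (235 ≈ 225 + 10). Release and rise.

>>> {"op": "carry_out", "data": {
  "gripper": [45, 60, 80, 100, 100, 100, 100],
  "dp": [
    [0, 0, 0],
    [0, 0, 0],
    [0, 0, 0],
    [0, 0, 0],
    [0, 0, 0],
    [0, 0, 0],
    [0, 0, 0]
  ],
  "turn": [0, 0, 0, 0, 0, 0, 0]
}}

```text
time: 20.75
eef_pos: [656.7, -130.2, 235.0]
tcp_rot: [0.212, 0.977, -0.0, 0.001]
force: [-1.3, -0.1, -0.0]
opening: 85.4
```

>>> {"op": "carry_out", "data": {
  "gripper": [100, 100, 100, 100, 100, 100, 100],
  "dp": [
    [0, 0, -15],
    [0, 0, -45],
    [0, 0, -85],
    [0, 0, -125],
    [0, 0, -155],
    [0, 0, -160],
    [0, 0, -160]
  ],
  "turn": [0, 0, 0, 0, 0, 0, 0]
}}

```text
time: 21.62
eef_pos: [656.3, -130.1, 395.4]
tcp_rot: [0.212, 0.977, -0.0, 0.001]
force: [0.6, 0.1, -0.2]
opening: 85.5
```

```bash
python3 - <<'E'
from h import *
d,s,R=delta([628,113,395]);print(s['time'],s['eef_pos'],s['force'],s['opening'],d.round(1))
W=cam("wrist");im=grab_frame("wrist")
for X,r,c in(((656.4,-130,56),33,(0,0,255)),((656.6,-130.2,90),24,(0,255,0))):
    for a in proj(W,circ(*X,r)): cv2.circle(im,(int(a[0]),int(a[1])),0,c,-1)
cv2.imwrite("pics/w10.png",im)
cv2.imwrite("pics/s10.png",cv2.resize(grab_frame("scene")[100:230,140:300],None,fx=4,fy=4))
E
```

```text
21.625 [ 656.25524791 -130.09102073  395.37134585] [ 0.58895431  0.0718423  -0.1796425 ] 85.49664219869028 [1.266e+02 2.094e+02 1.000e-01]
```

View pics/w10.png

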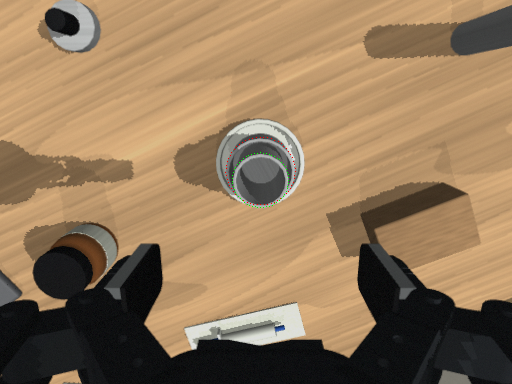

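View pics/s10.png

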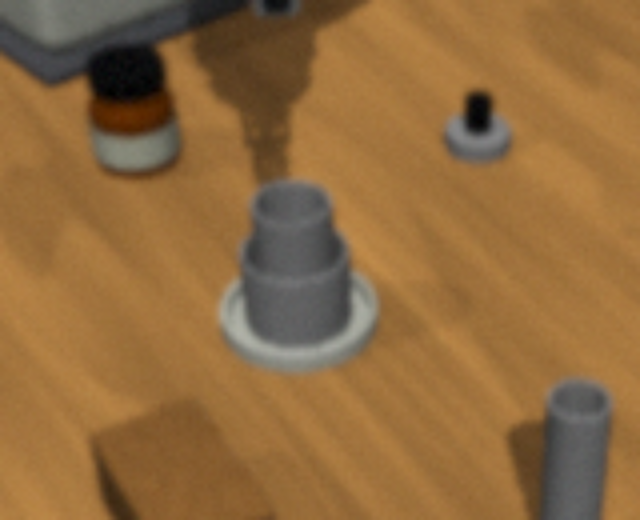

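The medium cup stands nested and upright, with its rim circle on the model at (180,261). On to the small cup.

>>> {"op": "carry_out", "data": {
  "gripper": [100, 100, 100, 100, 100, 100, 100, 100],
  "dp": [
    [20, 33, 0],
    [45, 75, 0],
    [72, 119, 0],
    [98, 163, 0],
    [117, 193, 0],
    [127, 209, 0],
    [127, 209, 0],
    [127, 209, 0]
  ],
  "turn": [0, 0, 0, 0, 0, 0, 0, 0]
}}

```text
time: 22.72
eef_pos: [627.8, 111.2, 394.0]
tcp_rot: [0.213, 0.977, -0.001, 0.0]
force: [-0.4, 0.0, 0.3]
opening: 85.7
```

```bash
python3 - <<'E'
from h import *
s=sense();print(s['time'],s['eef_pos'],s['opening'])
W=cam("wrist");im=grab_frame("wrist");cv2.imwrite("pics/w11.png",im)
r=spot_in("wrist","small_cup_mid");print(r)
print(proj(W,[[628,113,54]]))
h=dense(seg(im,r[0]['at'],80));print(h.min(0),h.max(0))
f=fitcyl([(W,h)],[628,113],16,108);print(f,fitcyl([(W,h)],[628,113],16,108,0,True))
print(delta([*f[0],253])[0])
E
```

```text
22.725 [627.79073137 111.16477854 393.97080769] 85.72668867709305
[{'at': [176.5, 261.5], 'score': 0.74}]
[[262.77080944 171.52744457]]
[243. 148.] [282. 204.]
(array([627.47531246, 112.76670105]), np.float64(0.5385227187301392)) (array([629.00930648, 112.11980577,  -6.25431967]), np.float64(0.2449560110084031))
[  1.00048833   1.35736679 141.06460054]
```

View pics/w11.png

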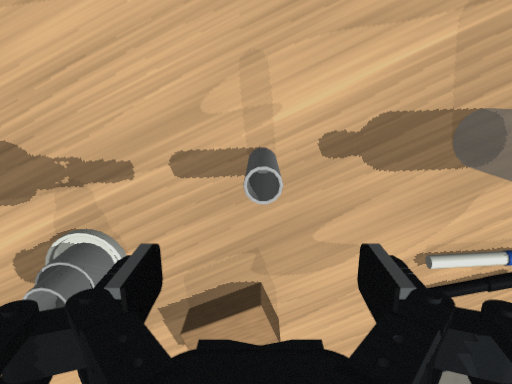

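The small cup's mouth is at (184,263), close to where it was expected. Descend, grip.

>>> {"op": "carry_out", "data": {
  "gripper": [100, 100, 100, 100, 100, 80, 80, 80],
  "dp": [
    [1, 1.4, 10],
    [1, 1.4, 40],
    [1, 1.4, 75],
    [1, 1.4, 105],
    [1, 1.4, 125],
    [1, 1.4, 136],
    [1, 1.4, 141],
    [1, 1.4, 141]
  ],
  "turn": [0, 0, 0, 0, 0, 0, 0, 0]
}}

```text
time: 23.82
eef_pos: [627.6, 112.8, 253.3]
tcp_rot: [0.213, 0.977, -0.001, 0.001]
force: [0.1, -0.9, 0.2]
opening: 68.3
```

>>> {"op": "carry_out", "data": {
  "gripper": [60, 50, 40, 35, 30, 25, 20, 20, 20, 20, 20],
  "dp": [
    [0, 0, 0],
    [0, 0, 0],
    [0, 0, 0],
    [0, 0, 0],
    [0, 0, 0],
    [0, 0, 0],
    [0, 0, 0],
    [0, 0, 0],
    [0, 0, 0],
    [0, 0, 0],
    [0, 0, 0]
  ],
  "turn": [0, 0, 0, 0, 0, 0, 0, 0, 0, 0, 0]
}}

```text
time: 25.2
eef_pos: [627.7, 112.9, 253.7]
tcp_rot: [0.213, 0.977, -0.0, 0.001]
force: [0.5, 0.8, 6.8]
opening: 30.8
```

```bash
python3 - <<'E'
from h import *
s=sense();print(s['time'],s['eef_pos'],s['force'],s['opening'])
W=cam("wrist");im=grab_frame("wrist")
p=s['eef_pos']
for r,c in((16,(0,0,255)),(13,(0,255,0))):
    for a in proj(W,circ(p[0],p[1],108,r)): cv2.circle(im,(int(a[0]),int(a[1])),0,c,-1)
cv2.imwrite("pics/w12.png",im)
print(delta([656.6,-130.2,p[2]+125])[0])
E
```

```text
25.2 [627.72501006 112.90044362 253.74830264] [0.52406833 0.82022194 6.80103346] 30.79199146740778
[-127.80752956 -208.9515065  -124.70803458]
```

View pics/w12.png

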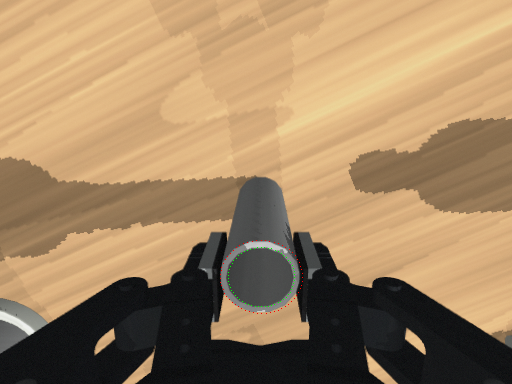

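>>> {"op": "carry_out", "data": {
  "gripper": [20, 20, 20, 20, 20, 20, 20, 20, 20, 20, 20, 20],
  "dp": [
    [0, 0, -15],
    [0, 0, -50],
    [0, 0, -90],
    [-10, -16, -120],
    [-35, -57, -130],
    [-60, -98, -130],
    [-86, -140, -130],
    [-108, -177, -130],
    [-122, -199, -130],
    [-128, -209, -130],
    [-128, -209, -130],
    [-128, -209, -130]
  ],
  "turn": [0, 0, 0, 0, 0, 0, 0, 0, 0, 0, 0, 0]
}}

```text
time: 26.75
eef_pos: [656.8, -128.9, 384.3]
tcp_rot: [0.213, 0.977, 0.0, 0.001]
force: [-0.3, 0.1, 0.0]
opening: 30.7
```

```bash
python3 - <<'E'
from h import *
d,s,R=delta([656.6,-130.2,268]);print(s['time'],s['eef_pos'],s['force'],s['opening'],d.round(1))
W=cam("wrist");im=grab_frame("wrist");p=s['eef_pos'];b=p[2]-253.5
for X,r,c in(((656.6,-130.2,90),24,(0,0,255)),((656.6,-130.2,90),21,(0,255,0)),((p[0],p[1],b+108),16,(255,0,0)),((p[0],p[1],b),16,(255,0,255))):
    for a in proj(W,circ(*X,r)): cv2.circle(im,(int(a[0]),int(a[1])),0,c,-1)
cv2.imwrite("pics/w13.png",im)
cv2.imwrite("pics/s13.png",cv2.resize(grab_frame("scene")[70:200,140:300],None,fx=4,fy=4))
E
```

```text
26.75 [ 656.79004597 -128.91076072  384.30376304] [-0.28232001  0.05153225  0.0091722 ] 30.71616629248104 [-1.000e-01 -1.300e+00  1.163e+02]
```

View pics/w13.png

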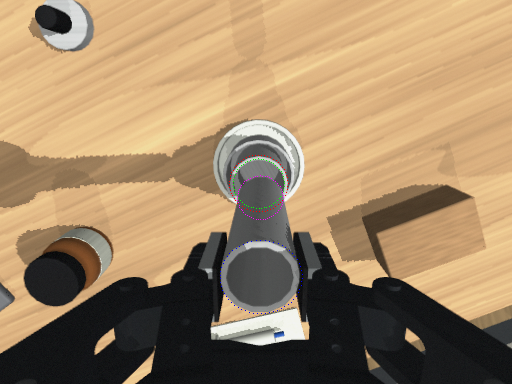

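View pics/s13.png

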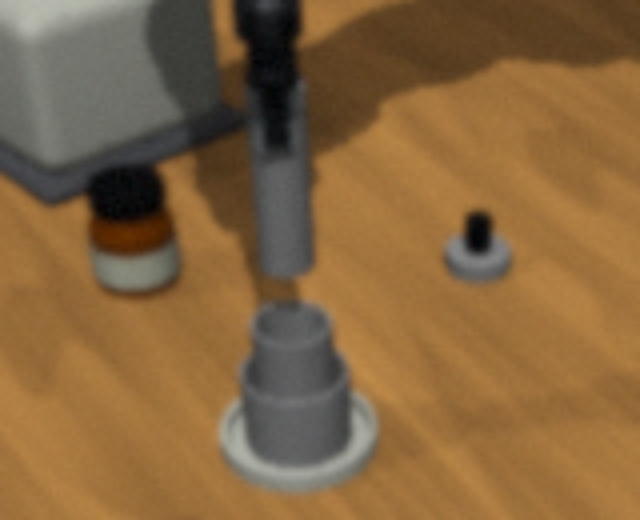

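>>> {"op": "carry_out", "data": {
  "gripper": [20, 20, 20, 20, 20, 20, 20, 20, 20, 20, 20],
  "dp": [
    [0, -1.3, 0],
    [0, -1.3, 15],
    [0, -1.3, 30],
    [0, -1.3, 42],
    [0, -1.3, 54],
    [0, -1.3, 66],
    [0, -1.3, 80],
    [0, -1.3, 94],
    [0, -1.3, 105],
    [0, -1.3, 112],
    [0, -1.3, 112]
  ],
  "turn": [0, 0, 0, 0, 0, 0, 0, 0, 0, 0, 0]
}}

```text
time: 28.22
eef_pos: [656.4, -130.4, 271.9]
tcp_rot: [0.213, 0.977, -0.0, 0.001]
force: [0.2, -0.6, -1.7]
opening: 31.1
```

>>> {"op": "carry_out", "data": {
  "gripper": [20, 20, 20, 20, 20],
  "dp": [
    [0, 0, 1],
    [0, 0, 2],
    [0, 0, 3],
    [0, 0, 4],
    [0, 0, 4]
  ],
  "turn": [0, 0, 0, 0, 0]
}}

```text
time: 28.85
eef_pos: [656.5, -130.4, 267.9]
tcp_rot: [0.213, 0.977, -0.0, 0.001]
force: [0.2, -0.3, -0.4]
opening: 30.7
```

>>> {"op": "carry_out", "data": {
  "gripper": [20, 20, 20, 20],
  "dp": [
    [0, 0, 0.5],
    [0, 0, 1],
    [0, 0, 1],
    [0, 0, 1]
  ],
  "turn": [0, 0, 0, 0]
}}

```text
time: 29.35
eef_pos: [656.6, -130.4, 267.7]
tcp_rot: [0.213, 0.977, -0.0, 0.001]
force: [-2.5, -0.0, 10.2]
opening: 30.4
```

Seated at TCP z 267.7, as expected (253.7 + 14). Release and rise.

>>> {"op": "carry_out", "data": {
  "gripper": [30, 45, 60, 80, 100, 100, 100],
  "dp": [
    [0, 0, 0],
    [0, 0, 0],
    [0, 0, 0],
    [0, 0, 0],
    [0, 0, 0],
    [0, 0, 0],
    [0, 0, 0]
  ],
  "turn": [0, 0, 0, 0, 0, 0, 0]
}}

```text
time: 30.22
eef_pos: [656.6, -130.4, 267.8]
tcp_rot: [0.213, 0.977, -0.0, 0.001]
force: [-0.0, -0.3, 0.1]
opening: 85.7
```

>>> {"op": "carry_out", "data": {
  "gripper": [100, 100, 100, 100, 100, 100, 100],
  "dp": [
    [0, 0, -15],
    [0, 0, -45],
    [0, 0, -80],
    [0, 0, -110],
    [0, 0, -127],
    [0, 0, -127],
    [0, 0, -127]
  ],
  "turn": [0, 0, 0, 0, 0, 0, 0]
}}

```text
time: 31.1
eef_pos: [656.1, -130.3, 394.4]
tcp_rot: [0.213, 0.977, -0.0, 0.001]
force: [-0.7, -0.0, -1.0]
opening: 85.4
```

```bash
python3 - <<'E'
from h import *
d,s,R=delta([455,-242,395]);print(s['time'],s['eef_pos'],s['force'],s['opening'],d.round(1))
W=cam("wrist");im=grab_frame("wrist")
for X,r,c in(((656.6,-130.2,90),24,(0,0,255)),((656.6,-130.4,122),16,(0,255,0))):
    for a in proj(W,circ(*X,r)): cv2.circle(im,(int(a[0]),int(a[1])),0,c,-1)
cv2.imwrite("pics/w14.png",cv2.resize(im[80:260,160:400],None,fx=3,fy=3))
cv2.imwrite("pics/s14.png",cv2.resize(grab_frame("scene")[70:200,140:300],None,fx=4,fy=4))
E
```

```text
31.1 [ 656.14002809 -130.30694046  394.38932484] [-0.70096079 -0.02502381 -0.96322765] 85.3727308670597 [ 136.5 -185.2   -1. ]
```

View pics/w14.png

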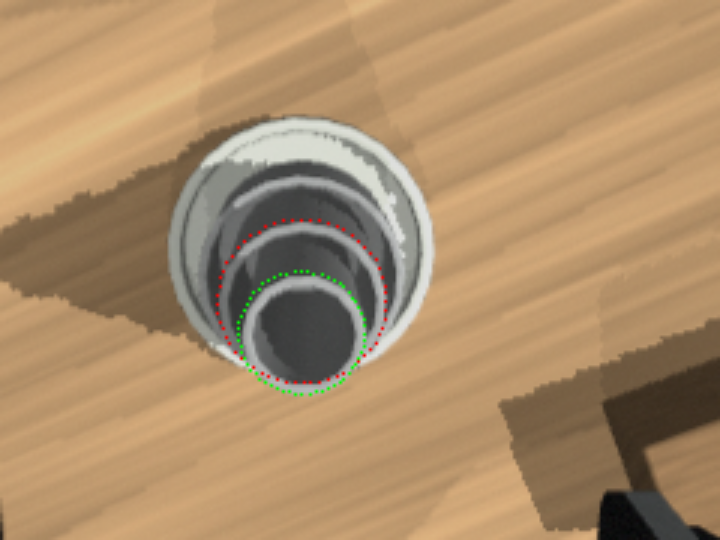

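View pics/s14.png

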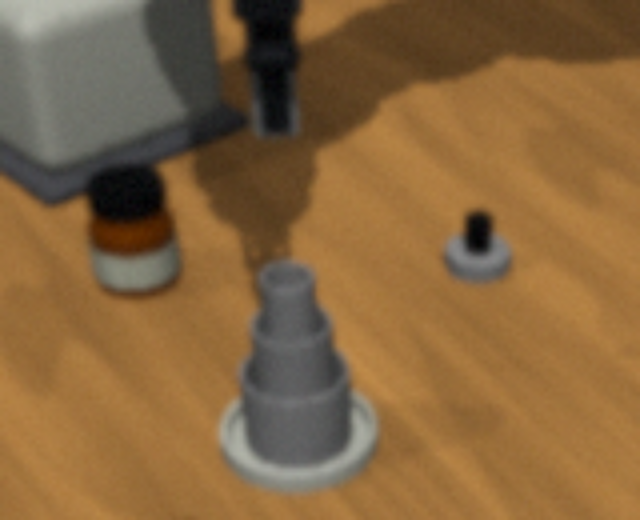

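Small cup nested and upright. On to the lid.

>>> {"op": "carry_out", "data": {
  "gripper": [100, 100, 100, 100, 100, 100, 100, 100],
  "dp": [
    [25, -34, 0],
    [55, -75, 0],
    [85, -115, 0],
    [112, -152, 0],
    [130, -176, 0],
    [136.5, -185, 0],
    [136.5, -185, 0],
    [136.5, -185, 0]
  ],
  "turn": [0, 0, 0, 0, 0, 0, 0, 0]
}}

```text
time: 32.2
eef_pos: [456.1, -241.2, 393.6]
tcp_rot: [0.212, 0.977, 0.0, 0.001]
force: [0.5, 0.6, -0.0]
opening: 85.3
```

```bash
python3 - <<'E'
from h import *
s=sense();print(s['time'],s['eef_pos'],s['opening'])
W=cam("wrist");im=grab_frame("wrist");cv2.imwrite("pics/w15.png",im)
r=spot_in("wrist","lid_mid");print(r)
p=proj(W,[[455,-242,0],[455,-242,14],[455,-242,40]]);print(p)
hp=seg(im,(p[0][1]-8,p[0][0]),80)
o=im.copy()
if hp is not None:
    hp=dense(hp);print(hp.min(0),hp.max(0)); f=fitcyl([(W,hp)],[455,-242],23.5,14);print(f,fitcyl([(W,hp)],[455,-242],23.5,14,0,True))
    x,y=f[0]
    for z,rr,c in((0,23.5,(0,0,255)),(14,23.5,(0,255,0)),(40,10,(255,0,0))):
        for a in proj(W,circ(x,y,z,rr)): cv2.circle(o,(int(round(a[0])),int(round(a[1]))),0,c,-1)
    cv2.imwrite("pics/w15o.png",cv2.resize(o[100:240,180:340],None,fx=4,fy=4))
E
```

```text
32.2 [ 456.07302132 -241.17718634  393.64007715] 85.29295804399456
[{'at': [160.7, 261.6], 'score': 0.74}]
[[259.01396536 161.00968024]
 [258.99534003 163.38834599]
 [258.95670282 168.32334379]]
[238. 141.] [281. 184.]
(array([ 455.08408964, -241.68213877]), np.float64(0.49831462856489595)) (array([ 456.14343747, -242.18563626,   -6.25579178]), np.float64(0.300988982846727))
```

View pics/w15.png

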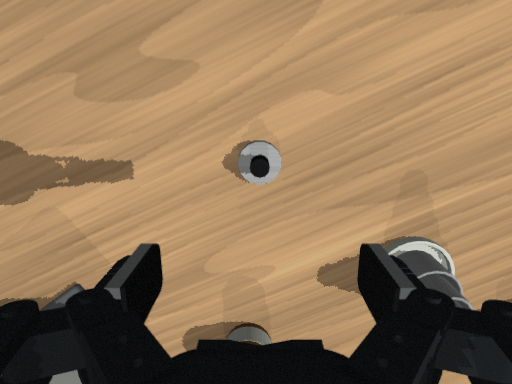

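View pics/w15o.png

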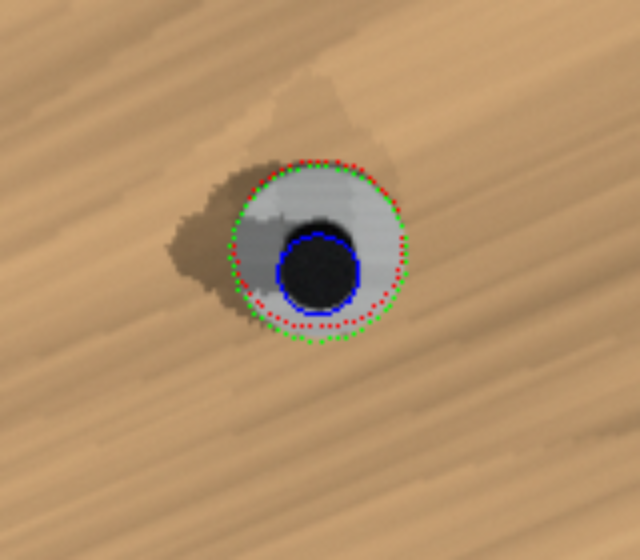

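The lid fit is at (455.3,-241.8); the model outline and knob overlay agree. Finger-tip pixels in earlier pictures show 173 mm is the shut reach, so TCP z 187 clears the plate.

>>> {"op": "carry_out", "data": {
  "gripper": [100, 100, 90, 80, 70, 60, 60, 60, 60, 60],
  "dp": [
    [0.5, -0.9, 10],
    [0.5, -0.9, 45],
    [0.5, -0.9, 85],
    [0.5, -0.9, 125],
    [0.5, -0.9, 155],
    [0.5, -0.9, 175],
    [0.5, -0.9, 190],
    [0.5, -0.9, 200],
    [0.5, -0.9, 206.5],
    [0.5, -0.9, 206.5]
  ],
  "turn": [0, 0, 0, 0, 0, 0, 0, 0, 0, 0]
}}

```text
time: 33.55
eef_pos: [455.4, -241.9, 187.1]
tcp_rot: [0.212, 0.977, 0.0, 0.001]
force: [0.8, 0.7, -0.3]
opening: 51.1
```

>>> {"op": "carry_out", "data": {
  "gripper": [50, 40, 32, 26, 20, 15, 10, 10, 10, 10],
  "dp": [
    [0, 0, 0],
    [0, 0, 0],
    [0, 0, 0],
    [0, 0, 0],
    [0, 0, 0],
    [0, 0, 0],
    [0, 0, 0],
    [0, 0, 0],
    [0, 0, 0],
    [0, 0, 0]
  ],
  "turn": [0, 0, 0, 0, 0, 0, 0, 0, 0, 0]
}}

```text
time: 34.8
eef_pos: [455.6, -241.9, 187.8]
tcp_rot: [0.212, 0.977, -0.0, 0.001]
force: [-0.6, 1.6, 13.7]
opening: 18.3
```

```bash
python3 - <<'E'
from h import *
s=sense();p=s['eef_pos'];print(s['time'],p,s['force'],s['opening'])
W=cam("wrist");im=grab_frame("wrist")
for z,r,c in((14,23.5,(0,0,255)),(40,10,(0,255,0))):
    for a in proj(W,circ(p[0],p[1],z,r)): cv2.circle(im,(int(round(a[0])),int(round(a[1]))),0,c,-1)
cv2.imwrite("pics/w16.png",im)
print(delta([656.6,-130.4,p[2]])[0])
E
```

```text
34.8 [ 455.6293634  -241.90558123  187.75052666] [-0.62795421  1.58179907 13.73570708] 18.309431282107713
[-136.69185523  184.77778972    0.46975307]
```

View pics/w16.png

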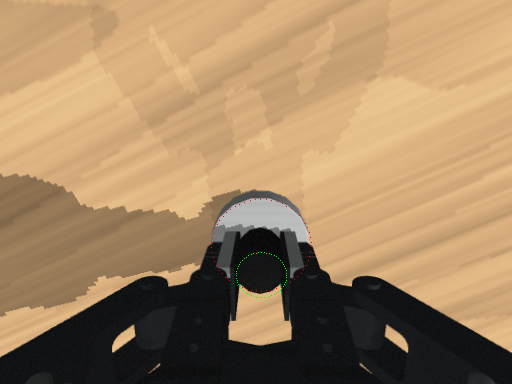

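Knob gripped at 18.3 mm. Lift and carry above the nest.

>>> {"op": "carry_out", "data": {
  "gripper": [10, 10, 10, 10, 10, 10, 10, 10, 10, 10, 10, 10],
  "dp": [
    [0, 0, -12],
    [0, 0, -45],
    [0, 0, -90],
    [0, 0, -135],
    [-15, 20, -160],
    [-45, 61, -165],
    [-80, 108, -165],
    [-110, 149, -165],
    [-128, 173, -165],
    [-137, 185, -165],
    [-137, 185, -165],
    [-137, 185, -165]
  ],
  "turn": [0, 0, 0, 0, 0, 0, 0, 0, 0, 0, 0, 0]
}}

```text
time: 36.35
eef_pos: [655.9, -130.8, 353.6]
tcp_rot: [0.212, 0.977, -0.0, 0.001]
force: [0.6, -1.0, -0.6]
opening: 18.1
```

```bash
python3 - <<'E'
from h import *
d,s,R=delta([656.6,-130.4,299.7]);print(s['time'],s['eef_pos'],s['force'],s['opening'],d.round(1))
W=cam("wrist");im=grab_frame("wrist");p=s['eef_pos'];b=p[2]-187.5
for X,r,c in(((656.6,-130.4,122),16,(0,255,0)),((p[0],p[1],b+14),23.5,(255,0,0)),((p[0],p[1],b),23.5,(255,0,255))):
    for a in proj(W,circ(*X,r)): cv2.circle(im,(int(round(a[0])),int(round(a[1]))),0,c,-1)
cv2.imwrite("pics/w17.png",im)
cv2.imwrite("pics/s17.png",cv2.resize(grab_frame("scene")[70:200,140:300],None,fx=4,fy=4))
E
```

```text
36.35 [ 655.90387504 -130.84841645  353.59075849] [ 0.61748508 -1.04473992 -0.56269875] 18.10423297829305 [-0.3  0.7 53.9]
```

View pics/w17.png

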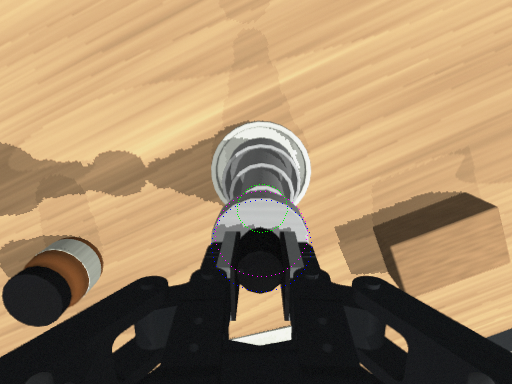

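View pics/s17.png

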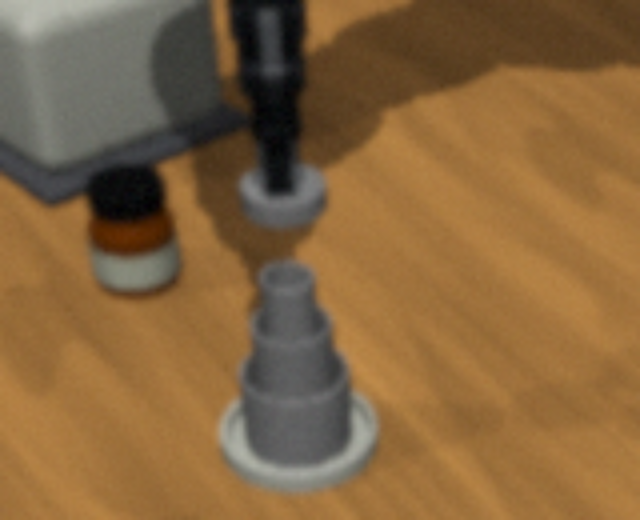

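>>> {"op": "carry_out", "data": {
  "gripper": [10, 10, 10, 10, 10, 10, 10],
  "dp": [
    [-0.3, 0.7, 8],
    [-0.3, 0.7, 18],
    [-0.3, 0.7, 28],
    [-0.3, 0.7, 34],
    [-0.3, 0.7, 38],
    [-0.3, 0.7, 38],
    [-0.3, 0.7, 38]
  ],
  "turn": [0, 0, 0, 0, 0, 0, 0]
}}

```text
time: 37.33
eef_pos: [656.7, -130.4, 315.9]
tcp_rot: [0.212, 0.977, -0.0, 0.002]
force: [-0.6, 1.5, -1.9]
opening: 18.2
```

```bash
python3 - <<'E'
from h import *
d,s,R=delta([656.6,-130.4,299.7]);print(s['time'],s['eef_pos'],s['force'],s['opening'],d.round(1))
cv2.imwrite("pics/s18.png",cv2.resize(grab_frame("scene")[70:200,140:300],None,fx=4,fy=4))
E
```

```text
37.325 [ 656.72770509 -130.39211537  315.92499906] [-0.57549378  1.52358331 -1.85184718] 18.223170674680453 [ 0.2 -0.1 16.2]
```

View pics/s18.png

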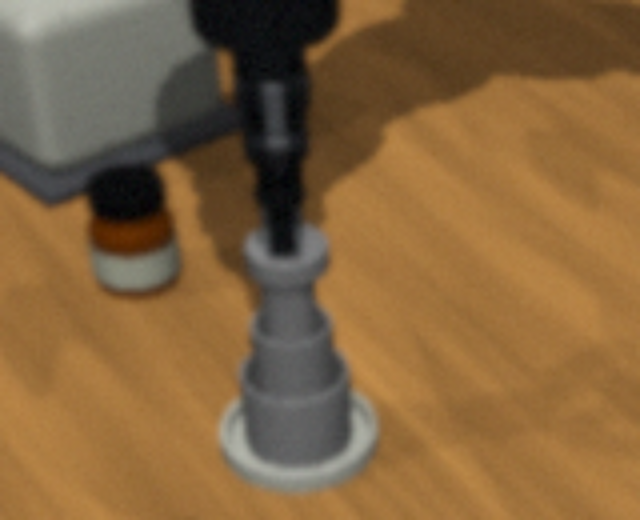

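The lid hangs centred just above the small cup. Lower it slowly over the mouth.

>>> {"op": "carry_out", "data": {
  "gripper": [10, 10, 10, 10, 10, 10, 10, 10],
  "dp": [
    [0, 0, 2],
    [0, 0, 4],
    [0, 0, 6],
    [0, 0, 8],
    [0, 0, 10],
    [0, 0, 12],
    [0, 0, 13],
    [0, 0, 13]
  ],
  "turn": [0, 0, 0, 0, 0, 0, 0, 0]
}}

```text
time: 38.38
eef_pos: [656.8, -130.4, 302.9]
tcp_rot: [0.212, 0.977, -0.0, 0.002]
force: [0.1, 0.1, -0.5]
opening: 18.1
```

>>> {"op": "carry_out", "data": {
  "gripper": [10, 10, 10, 10, 10],
  "dp": [
    [0, 0, 1],
    [0, 0, 2],
    [0, 0, 3],
    [0, 0, 3],
    [0, 0, 3]
  ],
  "turn": [0, 0, 0, 0, 0]
}}

```text
time: 39.0
eef_pos: [656.8, -130.4, 299.9]
tcp_rot: [0.212, 0.977, -0.0, 0.002]
force: [0.1, -0.2, -0.4]
opening: 17.9
```

>>> {"op": "carry_out", "data": {
  "gripper": [10, 10, 10, 10],
  "dp": [
    [0, 0, 0.4],
    [0, 0, 0.8],
    [0, 0, 1],
    [0, 0, 1]
  ],
  "turn": [0, 0, 0, 0]
}}

```text
time: 39.5
eef_pos: [656.9, -130.4, 299.8]
tcp_rot: [0.212, 0.977, -0.0, 0.002]
force: [-1.4, 0.7, 11.5]
opening: 18.1
```

Seated at 299.8 (expected 299.7). Release and rise.

>>> {"op": "carry_out", "data": {
  "gripper": [18, 26, 34, 45, 60, 70, 70],
  "dp": [
    [0, 0, 0],
    [0, 0, 0],
    [0, 0, 0],
    [0, 0, 0],
    [0, 0, 0],
    [0, 0, 0],
    [0, 0, 0]
  ],
  "turn": [0, 0, 0, 0, 0, 0, 0]
}}

```text
time: 40.38
eef_pos: [656.9, -130.4, 299.8]
tcp_rot: [0.212, 0.977, -0.0, 0.002]
force: [-0.1, -0.1, 0.0]
opening: 59.8
```

>>> {"op": "carry_out", "data": {
  "gripper": [70, 80, 90, 100, 100, 100, 100, 100],
  "dp": [
    [0, 0, -8],
    [0, 0, -25],
    [0, 0, -50],
    [0, 0, -80],
    [0, 0, -110],
    [0, 0, -120],
    [0, 0, -120],
    [0, 0, -120]
  ],
  "turn": [0, 0, 0, 0, 0, 0, 0, 0]
}}

```text
time: 41.38
eef_pos: [656.3, -130.3, 418.9]
tcp_rot: [0.212, 0.977, -0.0, 0.002]
force: [0.0, -0.4, -0.2]
opening: 85.6
```

```bash
python3 - <<'E'
from h import *
s=sense();print(s['time'],s['eef_pos'],s['force'],s['opening'])
cv2.imwrite("pics/w19.png",grab_frame("wrist"))
im=grab_frame("scene");cv2.imwrite("pics/s19f.png",im)
cv2.imwrite("pics/s19.png",cv2.resize(im[70:200,140:300],None,fx=4,fy=4))
T=grab_frame("top")
for n in["bottle","jar","carton"]:print(n,[(spot_in(c,n) or [{}])[0].get('at') for c in("scene","top")])
E
```

```text
41.375 [ 656.28575271 -130.31644677  418.9143588 ] [ 0.01469982 -0.36968208 -0.19141391] 85.55592703713282
bottle [[312.8, 328.1], [161.9, 125.9]]
jar [[126.9, 173.8], [188.4, 302.3]]
carton [[227.1, 184.7], [138.3, 263.0]]
```

View pics/s19.png

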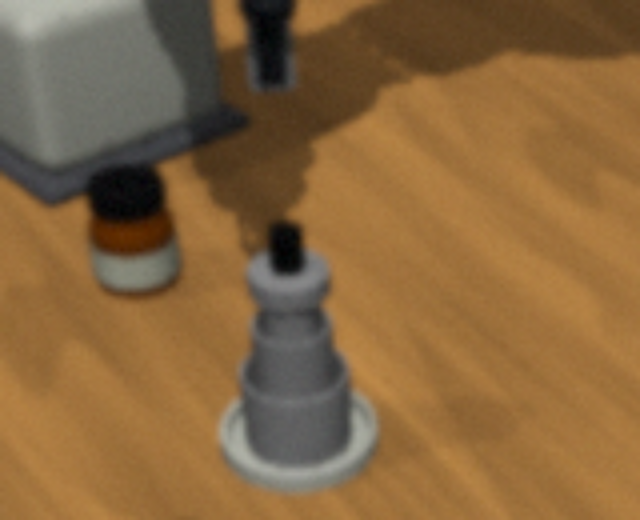

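View pics/w19.png

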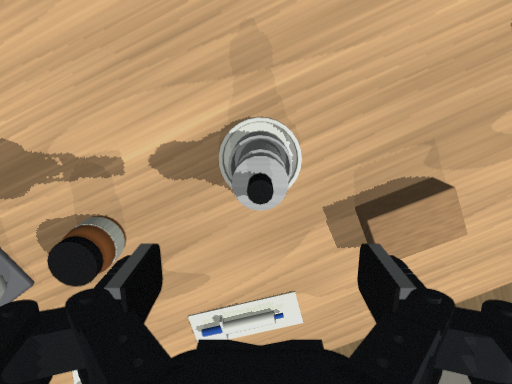

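The nest stands complete and level in the dish, and the gripper is clear above it. The top-camera "jar" hit at (188,302) is on the nest and is a false hit. The scene view shows the jar unmoved.

```bash
python3 -c "
from workcell import *
print(hand_in())"
```

```text
the job is handed in; nothing more can be done
None
```

The set is nested in the white stand in the order asked: large cup, medium cup, small cup, then the lid. I handed the job in at about 42 s of the 136 s allowed.

- **Seating:** each piece touched down within about 1 mm of its calculated height. I let go only after contact and raised the gripper clear.
- **Contact forces:** the large cup pressed the stand with about 37 N at touch-down, close to the 40 N limit. That limit is for the arm and gripper body, and this load went through the held cup. The other three touched down at about 10–12 N.
- **Last pictures:** the scene and wrist views show an upright nest with the lid level, and the gripper open about 85 mm and touching nothing.
- **Bystanders:** the bottle, jar and carton were found where they started, within about 4 pixels. One check disagreed: the top camera's "jar" hit landed on the nest. I took it as a false hit, because the scene and wrist views show the jar in place.
- **Small disagreements:** the fixed cameras and the wrist camera differed by 2–3 mm on positions. I used the wrist view, which matched the arm's own readings. Heights fitted from the wrist view alone came out about 5–6 mm low, so I relied on the fixed-camera heights and on contact.

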